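Short dowel through the sprung flap of the scrap box

ROBOT

A 6-joint arm with a two-finger parallel gripper is mounted at the origin on the work surface. World frame = base frame: x ahead of the robot, y to its left, z up, the work surface at z = 0. Lengths are in m, angles in rad, forces in N, time in s.
With the tool pointing down it reaches from about 0.225 to 0.875 m from the base axis. Payload 3.4 kg.
Tool frame: the origin (TCP) lies at the very end of the fingers, on their centre line; the grasp point (between the pads) lies bot.pinch_z behind it (bot.pinch_z is the distance from the TCP to the grasp point, in m); z points along the fingers, y is the direction in which the jaws open and shut (so a half turn about z gives the same grasp; the last joint's range is limited). The gripper opens to 85 mm and grips with 20 to 120 N. Pads are 22 mm wide; open, the fingers measure 114 mm over their backs; the gripper's body (76 mm by 85 mm) begins 54 mm behind the grasp point. The pads swing forward as they close: fully open they stand 13 mm farther back than shut.
Start: joints at [-0.121, 0.276, 1.505, -0, 1.361, -0.121], TCP at [0.575, -0, 0.231] pointing down, gripper open.
Joint ranges: [-2.89, 2.89], [-0.75, 2.08], [0.22, 2.7], [-1.18, 4.32], [0.11, 2.71], [-2.7, 2.7]. Speed limits (rad/s): [2.57, 2.57, 3.14, 3.14, 3.14, 3.14].

INTERFACE

Orientations are given as a rotation vector (axis times angle).
In Python, from station import bot gives the robot as it stands.
- The arm moves only by the shell command python3 -m crank 'ROWS' [FORCE]. ROWS is JSON, a list of rows, each a list of 7 numbers: the shift along the tool's x, y, z in mm, then the turn, a rotation vector about the tool's x, y, z in rad, then the opening, from 0 (shut) to 1 (fully open). In form: [[dx, dy, dz, wx, wy, wz, jaw], ...]. A call has 1 to 12 rows; each row is the pose to reach, as a shift and turn from the pose measured when the call began, along the tool's axes at that moment; what a row does not reach only later rows make up. A row lasts 1/10 s, in which the tool goes at most 50 mm and 8.59 degrees, less where a joint would pass 70% of its speed; a pose out of reach is approached as far as the arm can. A call with a gripper value outside its range is refused whole. The fingers move at their own pace and stop on an object; FORCE is the grip in N (left out, the last holds). Time passes only in rows, so rows that repeat a pose let the fingers close. It gives the time, the measured TCP pose, the force and the opening at its end, in the units of the state.
- bot.state(): the state, without advancing time (a new reading comes with each control period).
- bot.get_image(name): name is "scene" or "side" or "wrist"; returns a dict with "pixels" (384x512x3 uint8, red, green, blue), "fx", "fy", "cx", "cy" (pixels), "extrinsics" (4x4, takes a point from world to camera coordinates); the wrist camera has in their place "T_tool_cam" (4x4, takes a point from camera to tool coordinates, whose origin is the TCP and whose axes are the flange's). Camera axes: x right, y down, z forward; pixel columns grow to the right and rows downward; lengths in m; the calibration is good to about 2 mm. A picture is of the moment at which its call begins: read the wrist's pose just before it. There is no depth.
- bot.sign_off(): hands the job in, once; it reports no verdict.
The state is a dict: "t": time; "joints": joint angles; "joint_vel": joint speeds; "tau": joint torques, N m; "position": TCP position; "tcp_rot": TCP orientation; "force": force on the tool from outside, world axes, zero at the start; "wrist_torque": the same for the moment, N m; "finger_gap": opening from 0.0 (shut) to 1.0 (fully open).
Only numpy, scipy, OpenCV 4.12 (cv2) and the standard library are available. Lean on these libraries where they do the work, as an engineer would, in place of code of your own. Each camera call takes 0.05 s, during which the arm holds its last target. There are 200 camera calls.

TASK

One beech dowel in the notched rack was cut too short: scrap it. Push the sprung flap on top of the plywood scrap box down, hold it open while you let the short dowel drop through into the box, then draw back so that the flap springs shut. Leave the full-length beech dowel where it lies in the rack.

Things in the scene. Friction and masses are not known exactly. Their poses are not given: they have to be found in the camera images.
- short_dowel: The reject: round beech dowel, 26 mm diameter, 76 mm long, 30 g. Origin at its centre, x along its length. Lies level in one of three places (varies) of a wooden rack, centre 35 mm above the table. Beside it, 80 mm apart and parallel, lie the long dowel and an aluminium tube. Rods rest on two bars 30 mm either side of their middle; fingers fit down the 50 mm between the bars, astride the rod.
- long_dowel: The good full-length beech dowel: 26 mm diameter, 125 mm long, 50 g, in another place of the same rack. Origin at its centre, x along its length. The rack's bars are 22 mm high with 7 mm teeth either side of each rod, so rods lift straight up. The third rod, the bright aluminium tube, is 125 mm long too.
- scrap_box: Plywood box fixed to the table, 150 (x) by 170 (y) by 160 mm high, hollow, 10 mm walls and floor. Origin at the centre of its underside, z up. In its top, centred, a slot 120 (x) by 130 mm (y), closed by the flap. The flap's hinge, a steel rod with two dark coils, runs along x at y = +65 mm; its free edge is at y = -62 mm.
- flap (a joint): Aluminium flap in the slot, top 2 mm below the box's top: 0 rad shut and level, grows as the free edge swings down, to 1.2. Sprung shut, 0.12 N m (0.23 at 0.9 rad): a dowel laid on it won't open it. Hold the dowel along the box's x, mid-slot, one finger towards the hinge; fingertips 30 mm below the box's top open it about 0.6 rad; part the fingers to 50-60 mm and the dowel rolls in.
There are look-alikes about, which are no part of the job. Leave any black, blue or purple look-alike of the short_dowel alone.

How it is judged:
By the outcome, as a careful person would: the job done as asked, in the order asked, and still so for the second after the job is handed in, with the robot touching nothing.
It also fails if it takes over 42 s, if anything falls off the work surface, if the arm or the gripper's body presses on something with over 40 N, if the wrist force passes 120 N, or if a joint passes its speed limit or range.

## Working session

There is one attempt and no reset: what is moved stays moved. The work goes in short steps, Python scripts to look and compute and a shell command to move; the robot and the scene stay as the last step left them, time stands still between calls to the robot, and variables do not carry over. Pictures are saved under pics/ and viewed, about 8 in all and at most 12, crops included, and the job is handed in when it is done.

```bash
mkdir -p pics; python3 - <<'E'
from station import bot
import cv2,numpy as np
ims=[]
for n in ("scene","side","wrist"):
    d=bot.get_image(n); np.savez(f"{n}0.npz",**d); cv2.imwrite(f"pics/{n}0.png",d["pixels"][:,:,::-1])
    print(n,d["fx"],d["cx"],d["cy"]); print(np.round(d.get("extrinsics",d.get("T_tool_cam")),4).tolist())
s=bot.state();print(s,bot.pinch_z)
E
```

```text
scene 478.2967406861138 261.8911084176606 189.73498725654065
[[0.3705, 0.9287, -0.0157, -0.1674], [0.616, -0.2584, -0.7442, -0.2674], [-0.6952, 0.2661, -0.6678, 1.5763], [0.0, 0.0, 0.0, 1.0]]
side 428.7619459036484 252.61119849714848 188.35366859886716
[[0.9362, -0.3514, -0.0087, -0.5223], [-0.2497, -0.6474, -0.7201, 0.2133], [0.2474, 0.6763, -0.6938, 1.1189], [0.0, 0.0, 0.0, 1.0]]
wrist 342.51876240150006 250.1257739512342 189.66322372875598
[[0.0, -0.9559, -0.2936, 0.0755], [1.0, -0.0003, 0.0009, -0.0008], [-0.001, -0.2936, 0.9559, -0.1425], [0.0, 0.0, 0.0, 1.0]]
{'t': 0.15, 'joints': array([-1.20996359e-01,  2.76448436e-01,  1.50581731e+00,  6.60477160e-06,
        1.36069449e+00, -1.20965769e-01]), 'joint_vel': array([-4.79966603e-04, -2.61283776e-03, -4.42849830e-03,  3.36777251e-04,
        4.41834677e-04, -6.79452550e-05]), 'tau': array([ 9.65923646e-04, -4.17143512e+01, -2.46032345e+01, -1.26433165e-04,
        7.58384820e-03, -3.43765259e-05]), 'position': array([5.74620455e-01, 4.52252081e-05, 2.30649129e-01]), 'tcp_rot': array([-2.22071264e+00, -2.22064164e+00,  1.31613481e-03]), 'force': array([ 0.74105613, -0.66845395, -0.85895907]), 'wrist_torque': array([-0.00080989, -0.01965628, -0.02243824]), 'finger_gap': 1.0042564265836946} 0.0187
```

View pics/scene0.png

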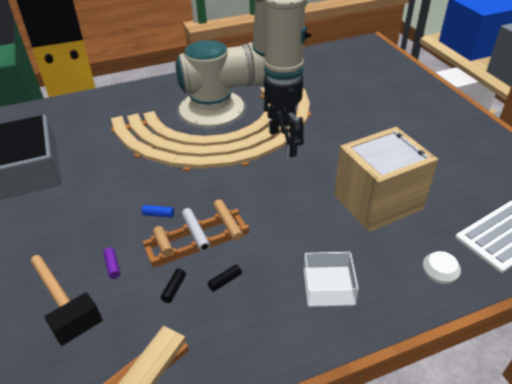

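View pics/side0.png

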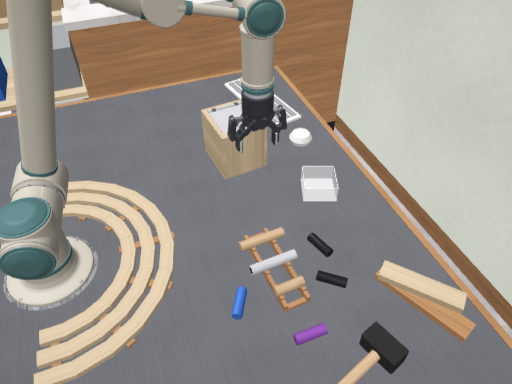

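Scene: the short dowel is at about (162,240), the tube at (195,228), the long dowel at (228,218) and the box top near (388,150). In side, the short dowel is at (290,286) and the box top near (232,112). I'll enlarge crops for accurate pixels.

```bash
python3 - <<'E'
import cv2,numpy as np
a=cv2.imread("pics/scene0.png");b=cv2.imread("pics/side0.png")
f=lambda im,x,y,w,h,s:cv2.resize(im[y:y+h,x:x+w],None,fx=s,fy=s,interpolation=cv2.INTER_CUBIC)
# each 400x300
t=np.vstack([np.hstack([f(a,140,195,100,75,4),f(a,330,115,133,100,3)[:300,:399]]),np.zeros((0,799,3),np.uint8)]) if 0 else None
A=f(a,140,195,100,75,4);B=f(a,335,120,100,75,4);C=f(b,230,220,100,75,4);D=f(b,195,90,100,75,4)
cv2.imwrite("pics/crops.png",np.vstack([np.hstack([A,B]),np.hstack([C,D])]))
E
```

```text
(no output)
```

View pics/crops.png

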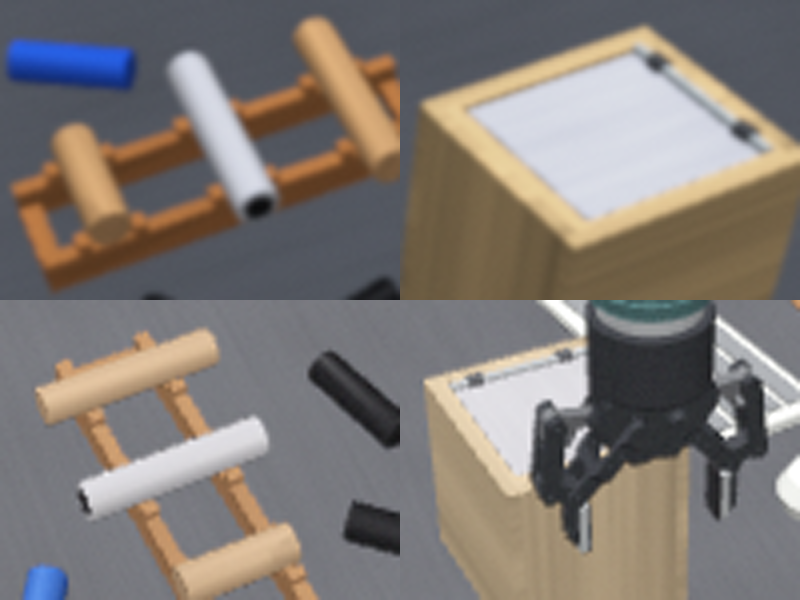

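Crops: short dowel end caps are at about (73,140) and (110,228) in the scene crop, and (185,582) and (285,545) in the side crop. Box top corners are at (422,103), (645,28), (803,155) and (575,245). The hinge is on the upper-right edge.

```bash
cat >h.py <<'E'
import numpy as np
K={n:dict(np.load(n+"0.npz")) for n in("scene","side")}
def ray(n,u,v):
    d=K[n];E=d["extrinsics"];R=E[:3,:3];o=-R.T@E[:3,3]
    return o,R.T@np.array([(u-d["cx"])/d["fx"],(v-d["cy"])/d["fy"],1])
def plane(n,u,v,z):
    o,r=ray(n,u,v);return o+r*(z-o[2])/r[2]
E
python3 - <<'E'
from h import *
np.set_printoptions(precision=4,suppress=True)
sc=lambda u,v,z,ox,oy,n:plane(n,ox+u/4,oy+v/4,z)
def rod(name,n,a,b,ox,oy,z=.035):
    p=sc(*a,z,ox,oy,n);q=sc(*b,z,ox,oy,n);d=q-p
    print(name,n,(p+q)/2,"len",np.linalg.norm(d),"ang",np.degrees(np.arctan2(d[1],d[0])))
rod("short","scene",(73,140),(110,228),140,195)
rod("short","side",(187,282),(287,243),230,220)
rod("tube","scene",(187,66),(260,207),140,195)
rod("tube","side",(90,201),(257,135),230,220)
rod("long","scene",(315,32),(382,165),140,195)
rod("long","side",(48,104),(207,46),230,220)
c=[sc(*p,.16,335,120,"scene") for p in((22,103),(245,28),(403,155),(175,245))]
for p in c:print("box",p)
print("ctr",np.mean(c,0))
for i in range(4):
    d=c[(i+1)%4]-c[i];print(np.linalg.norm(d),np.degrees(np.arctan2(d[1],d[0])))
c=[sc(*p,.158,335,120,"scene") for p in((68,107),(240,46),(370,150),(188,220))]
print("flap",np.mean(c,0),[(np.linalg.norm(c[(i+1)%4]-c[i])) for i in range(4)])
print("hinge from coils",[sc(*p,.16,335,120,"scene") for p in((255,60),(345,130))])
print("side corners",[sc(*p,.16,195,90,"side") for p in((27,80),(113,193))])
E
```

```text
short scene [ 0.5479 -0.2825  0.035 ] len 0.07498628549722168 ang 3.3012570793259
short side [ 0.5468 -0.2838  0.035 ] len 0.06783993038490162 ang 3.0429665187321664
tube scene [ 0.5393 -0.2023  0.035 ] len 0.12685228683916996 ang 3.8106559145505168
tube side [ 0.5384 -0.2054  0.035 ] len 0.11903241348120294 ang 4.564047293546105
long scene [ 0.5382 -0.1243  0.035 ] len 0.12135814190591589 ang 0.6424839709555158
long side [ 0.5388 -0.1244  0.035 ] len 0.11745686128161414 ang 4.040822280316907
box [0.5295 0.1749 0.16  ]
box [0.5146 0.3414 0.16  ]
box [0.6591 0.3525 0.16  ]
box [0.6766 0.1891 0.16  ]
ctr [0.5949 0.2645 0.16  ]
0.16717621100178798 95.09438680751221
0.14493587695243987 4.397562454469967
0.16432463566872835 -83.90072859042195
0.14781122497566793 -174.47371442243642
flap [0.5936 0.2694 0.158 ] [np.float64(0.13046171568461315), np.float64(0.11866960120762304), np.float64(0.13180974986793353), np.float64(0.1181341578247909)]
hinge from coils [array([0.5463, 0.3276, 0.16  ]), array([0.6265, 0.336 , 0.16  ])]
side corners [array([0.5136, 0.3384, 0.16  ]), array([0.5325, 0.173 , 0.16  ])]
```

```bash
python3 -m crank '[[-283,-28,70,0,0,1.511,1],[-283,-28,70,0,0,1.511,1],[-283,-28,70,0,0,1.511,1],[-283,-28,70,0,0,1.511,1],[-283,-28,70,0,0,1.511,1],[-283,-28,70,0,0,1.511,1],[-283,-28,70,0,0,1.511,1],[-283,-28,70,0,0,1.511,1],[-283,-28,70,0,0,1.511,1],[-283,-28,70,0,0,1.511,1],[-283,-28,70,0,0,1.511,1],[-283,-28,70,0,0,1.511,1]]' 40
python3 - <<'E'
from station import bot
import cv2,numpy as np
s=bot.state();d=bot.get_image("wrist"); np.savez("w1.npz",p=s["position"],r=s["tcp_rot"],**d); cv2.imwrite("pics/w1.png",d["pixels"][:,:,::-1])
E
```

```text
t: 1.35
position: [0.5463, -0.2829, 0.1604]
tcp_rot: [-3.14, -0.098, 0.003]
force: [-0.3, -0.2, -0.5]
finger_gap: 1.002
```

View pics/w1.png

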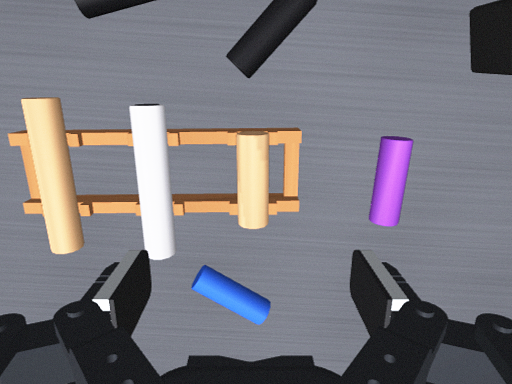

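Wrist view: the short dowel stands nearly vertical between (253,131) and (253,227), centred between the fingers, with the purple look-alike to its right at (390,180).

```bash
python3 - <<'E'
import numpy as np
from scipy.spatial.transform import Rotation as Ro
d=np.load("w1.npz");R=Ro.from_rotvec(d["r"]).as_matrix();T=d["T_tool_cam"]
def pt(u,v,z):
    r=R@T[:3,:3]@np.array([(u-d["cx"])/d["fx"],(v-d["cy"])/d["fy"],1]);o=R@T[:3,3]+d["p"]
    return o+r*(z-o[2])/r[2]
import cv2
hsv=cv2.cvtColor(d["pixels"],cv2.COLOR_RGB2HSV)[100:260,225:282]
m=cv2.inRange(hsv,(8,60,150),(25,150,255)) 
n,l,st,c=cv2.connectedComponentsWithStats(m);print(st[1:][st[1:,4]>200],c[1:][st[1:,4]>200])
for u0,v0,u1,v1 in((253,135,253.5,221),(147,106,159,253),(42,100,67,247)):
    a,b=pt(u0,v0,.04),pt(u1,v1,.04);e=a-b
    print((a+b)/2,np.linalg.norm(e),np.degrees(np.arctan2(e[1],e[0])), "tool xy mm",1e3*(R.T@((a+b)/2-d["p"])))
print(R)
E
```

```text
[[   0   31   57   98 3530]] [[27.7917847  78.87535411]]
[ 0.54823847 -0.28456704  0.04      ] 0.07083368671705635 4.058186998395488 tool xy mm [  2.01383109   1.90062499 120.35332883]
[ 0.53937747 -0.20520024  0.04      ] 0.12176750454585972 3.307550917493365 tool xy mm [ -1.87239037 -77.86465688 120.4093268 ]
[ 0.53949409 -0.1274978   0.04      ] 0.12049240315136196 3.390993467177601 tool xy mm [   3.09749805 -155.40807608  120.44765594]
[[ 9.98045607e-01  6.24615673e-02 -1.87612889e-03]
 [ 6.24625984e-02 -9.98047182e-01  4.96096729e-04]
 [-1.84147817e-03 -6.12315046e-04 -9.99998117e-01]]
```

```bash
python3 - <<'E'
import cv2,numpy as np
a=cv2.imread("pics/w1.png");b=cv2.imread("pics/scene0.png")
f=lambda im,x,y,w,h,s:cv2.resize(im[y:y+h,x:x+w],None,fx=s,fy=s,interpolation=cv2.INTER_CUBIC)
cv2.imwrite("pics/rack.png",np.hstack([f(a,220,110,100,140,4),f(b,138,222,40,56,10)]))
E
```

```text
(no output)
```

View pics/rack.png

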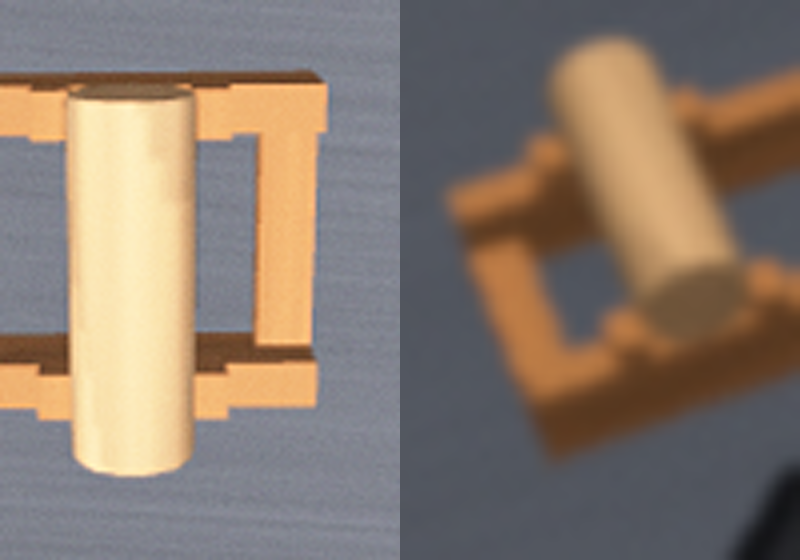

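Left: the rack's end crosspiece is low, about 7–8 mm, well under the 22 mm bars. A tip height of 15 mm clears it.

```bash
python3 -m crank '[[2,2,40,0,0,0,0.8],[2,2,80,0,0,0,0.8],[2,2,110,0,0,0,0.8],[2,2,130,0,0,0,0.8],[2,2,145,0,0,0,0.8],[2,2,145,0,0,0,0.8],[2,2,145,0,0,0,0.2],[2,2,145,0,0,0,0.2],[2,2,145,0,0,0,0.2],[2,2,145,0,0,0,0.2],[2,2,145,0,0,0,0.2],[2,2,145,0,0,0,0.2]]' 40
```

```text
t: 2.6
position: [0.5491, -0.2851, 0.0168]
tcp_rot: [3.139, 0.098, 0.001]
force: [-0.2, 1.2, 6.6]
finger_gap: 0.29
```

```bash
python3 -m crank '[[0,0,-10,0,0,0,0.2],[0,0,-30,0,0,0,0.2],[0,0,-60,0,0,0,0.2],[0,0,-100,0,0,0,0.2],[0,0,-150,0,0,0,0.2],[0,0,-200,0,0,0,0.2],[0,0,-240,0,0,0,0.2],[0,0,-240,0,0,0,0.2]]'
python3 - <<'E'
from station import bot
import cv2,numpy as np
s=bot.state();d=bot.get_image("wrist"); np.savez("w2.npz",p=s["position"],r=s["tcp_rot"],**d); e=bot.get_image("side")
cv2.imwrite("pics/w2.png",np.hstack([d["pixels"],cv2.resize(e["pixels"],None,fx=.55,fy=.55)[:0].reshape(0,0,3)]) [:,:,::-1] if 0 else d["pixels"][:,:,::-1])
E
```

```text
t: 3.4
position: [0.5516, -0.2866, 0.2646]
tcp_rot: [3.131, 0.098, 0.018]
force: [0.4, -0.8, -0.6]
finger_gap: 0.288
```

View pics/w2.png

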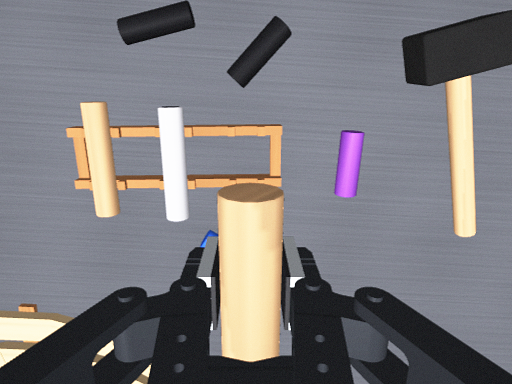

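Dowel is gripped squarely at (250,270); the long dowel (100,158) and the tube (173,163) are undisturbed. Next, over to the box.

```bash
python3 -m crank '[[2,-15,0,0,0,0,0.2],[6,-45,0,0,0,0,0.2],[12,-85,0,0,0,-0.01,0.2],[18,-130,0,0,0,-0.02,0.2],[25,-175,0,0,0,-0.026,0.2],[32,-220,0,0,0,-0.026,0.2],[38,-265,0,0,0,-0.026,0.2],[45,-310,0,0,0,-0.026,0.2],[51,-355,0,0,0,-0.026,0.2],[57,-400,0,0,0,-0.026,0.2],[62,-435,0,0,0,-0.026,0.2],[66,-460,0,0,0,-0.026,0.2]]'
python3 - <<'E'
from station import bot
import cv2,numpy as np
from scipy.spatial.transform import Rotation as Ro
s=bot.state();d=bot.get_image("wrist"); np.savez("w3.npz",p=s["position"],r=s["tcp_rot"],**d)
cv2.imwrite("pics/w3.png",d["pixels"][:,:,::-1])
print(s["joints"],Ro.from_rotvec(s["tcp_rot"]).as_matrix())
E
```

```text
t: 4.7
position: [0.5839, 0.1818, 0.2547]
tcp_rot: [3.137, 0.143, -0.005]
force: [0.9, 0.2, 0.4]
finger_gap: 0.294
[ 1.88855659e-01  3.21963569e-01  1.38004226e+00 -1.21282517e-03
  1.44286785e+00  1.66871025e+00] [[ 0.99584869  0.09097476 -0.00299675]
 [ 0.09096966 -0.99585204 -0.00179747]
 [-0.00314785  0.00151739 -0.99999389]]
```

View pics/w3.png

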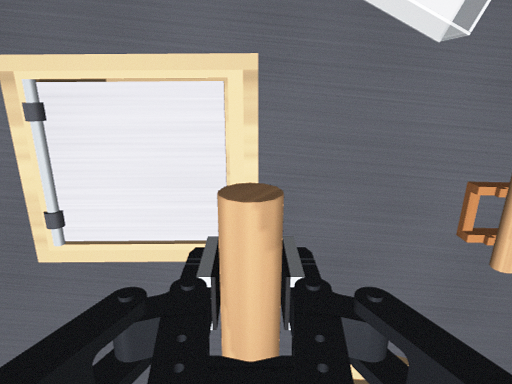

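Wrist view: the box top runs from (0,57) and (258,54) at the far edge to (38,262) at the near-left corner. The slot's free edge is at x≈222 and the hinge rod runs from (28,80) to (60,243).

```bash
python3 - <<'E'
import numpy as np
from scipy.spatial.transform import Rotation as Ro
d=np.load("w3.npz");R=Ro.from_rotvec(d["r"]).as_matrix();T=d["T_tool_cam"]
def pt(u,v,z=.16):
    r=R@T[:3,:3]@np.array([(u-d["cx"])/d["fx"],(v-d["cy"])/d["fy"],1]);o=R@T[:3,3]+d["p"]
    return o+r*(z-o[2])/r[2]
tl=lambda q:np.round(1e3*(R.T@(q-d["p"])),1)
P=dict(boxUR=(258,54),boxLL=(38,262),boxUL=(-1,56),slotUR=(227,78),slotUL=(25,80),slotLL=(62,245),slotLR=(219,243),freeU=(224,81),freeL=(218,241),hingeU=(30,82),hingeL=(59,243))
for k,v in P.items(): print(k,np.round(pt(*v),4),"tool",tl(pt(*v)))
c=(pt(258,54)+pt(38,262))/2;print("centre from diag",c,tl(c))
for a,b in((P["boxUL"],P["boxUR"]),(P["slotUR"],P["slotLR"]),(P["hingeU"],P["hingeL"])):
    e=pt(*b)-pt(*a);print(np.degrees(np.arctan2(e[1],e[0])),np.linalg.norm(e))
E
```

```text
boxUR [0.6768 0.1857 0.16  ] tool [93.2  4.5 94.4]
boxLL [0.5119 0.3405 0.16  ] tool [ -57.  -164.8   94.6]
boxUL [0.6604 0.352  0.16  ] tool [  91.9 -162.7   94.1]
slotUR [0.6603 0.2045 0.16  ] tool [ 78.4 -15.8  94.4]
slotUL [0.6469 0.3368 0.16  ] tool [  77.2 -148.8   94.2]
slotLL [0.5282 0.321  0.16  ] tool [ -42.5 -143.9   94.6]
slotLR [0.5407 0.2021 0.16  ] tool [-40.9 -24.3  94.8]
freeU [0.6582 0.2064 0.16  ] tool [ 76.6 -17.8  94.4]
freeL [0.5423 0.203  0.16  ] tool [-39.2 -25.   94.8]
hingeU [0.646  0.3337 0.16  ] tool [  75.9 -145.7   94.2]
hingeL [0.5297 0.3232 0.16  ] tool [ -40.8 -145.9   94.6]
centre from diag [0.59433299 0.26310311 0.16      ] [ 18.1 -80.1  94.5]
-84.35982421430755 0.16713833464679853
-178.8375873668624 0.11963169916856242
-174.85272346705926 0.11673312694473088
```

```bash
python3 -m crank '[[6,-25,0,0,0,0,0.2],[13,-60,0,0,0,0,0.2],[18,-80,15,0,0,0,0.2],[18,-81,45,0,0,0,0.2],[18,-81,65,0,0,0,0.2],[18,-81,65,0,0,0,0.2],[18,-81,65,0,0,0,0.2]]'
python3 - <<'E'
from station import bot
import numpy as np
from scipy.spatial.transform import Rotation as Ro
s=bot.state();R=Ro.from_rotvec(s["tcp_rot"]).as_matrix();p=s["position"]
print(np.degrees(np.arctan2(R[1,0],R[0,0])),R[:,2],p,1e3*R.T@(np.array([.5943,.263,.126])-p))
E
```

```text
t: 5.45
position: [0.5936, 0.2676, 0.1882]
tcp_rot: [-3.137, -0.146, 0.009]
force: [-0.7, 0.9, 0.3]
finger_gap: 0.289
5.3283163334323955 [-0.00548505  0.00121447 -0.99998422] [0.59363575 0.26755735 0.18820373] [ 0.57086661  4.70622793 62.19356942]
```

```bash
python3 -m crank '[[0,4,10,0,0,0,0.2],[0,4,22,0,0,0,0.2],[0,4,34,0,0,0,0.2],[0,4,44,0,0,0,0.2],[0,4,54,0,0,0,0.2],[0,4,62,0,0,0,0.2],[0,4,62,0,0,0,0.2],[0,4,62,0,0,0,0.2]]'
python3 - <<'E'
from station import bot
import cv2,numpy as np
s=bot.state();print(s["position"],s["force"])
e=bot.get_image("scene");w=bot.get_image("wrist");d=bot.get_image("side")
f=lambda im,x,y,w,h,k:cv2.resize(im[y:y+h,x:x+w],None,fx=k,fy=k,interpolation=cv2.INTER_CUBIC)
A=f(e["pixels"],320,70,133,100,3)[:300,:399];B=f(d["pixels"],180,60,133,100,3)[:300,:399]
C=cv2.resize(w["pixels"],(399,299))
cv2.imwrite("pics/open.png",np.vstack([np.hstack([A,B]),np.hstack([C,C*0])])[:,:,::-1])
E
```

```text
t: 6.25
position: [0.5935, 0.2625, 0.1259]
tcp_rot: [3.137, 0.146, -0.01]
force: [-0.8, -2.8, 2.4]
finger_gap: 0.29
[0.59345927 0.26254608 0.12589572] [-0.79049038 -2.78128949  2.37692473]
```

View pics/open.png

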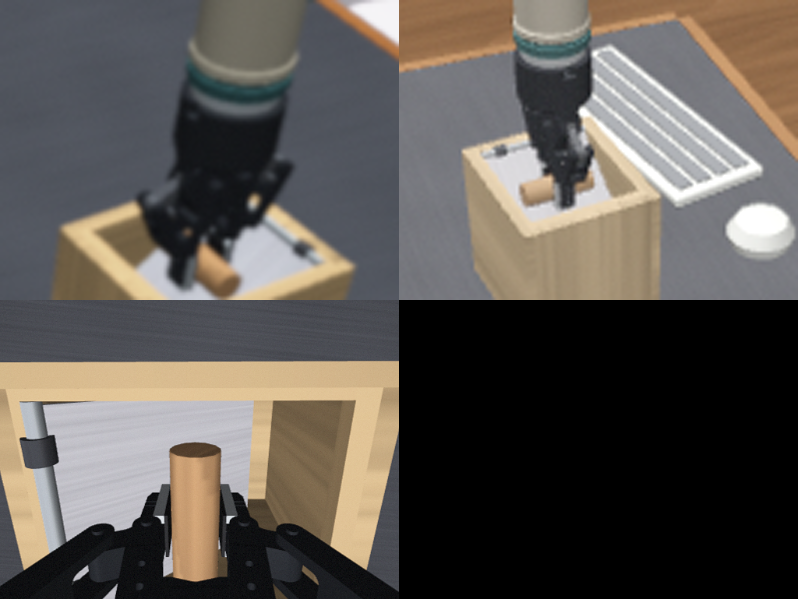

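The flap is pushed open, with the box interior visible right of the dowel at about (310,460), and the dowel hangs over it mid-slot. Parting the fingers now.

```bash
python3 -m crank '[[0,0,0,0,0,0,0.4],[0,0,0,0,0,0,0.5],[0,0,0,0,0,0,0.6],[0,0,0,0,0,0,0.66],[0,0,0,0,0,0,0.66],[0,0,0,0,0,0,0.66],[0,0,0,0,0,0,0.66],[0,0,0,0,0,0,0.66],[0,0,0,0,0,0,0.66],[0,0,0,0,0,0,0.66],[0,0,0,0,0,0,0.66],[0,0,0,0,0,0,0.66]]'
python3 - <<'E'
from station import bot
import cv2,numpy as np
w=bot.get_image("wrist")
cv2.imwrite("pics/drop.png",w["pixels"][:,:,::-1])
E
```

```text
t: 7.6
position: [0.5936, 0.2615, 0.1262]
tcp_rot: [3.136, 0.146, -0.009]
force: [0.2, -6.3, 1.2]
finger_gap: 0.662
```

View pics/drop.png

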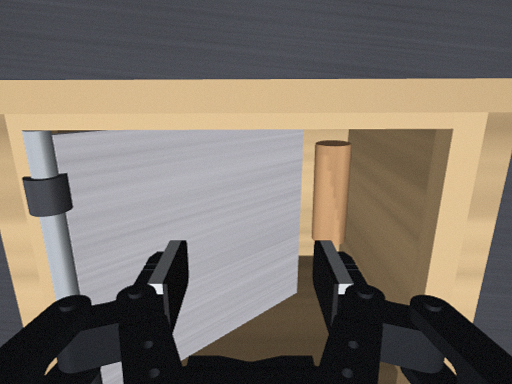

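The dowel now lies at (332,190). Its 36 px width puts it about 250 mm from the camera, which is the box floor, and it's clear of the flap. Drawing straight back.

```bash
python3 -m crank '[[0,0,-10,0,0,0,0.66],[0,0,-20,0,0,0,0.66],[0,0,-32,0,0,0,0.66],[0,0,-46,0,0,0,0.66],[0,0,-70,0,0,0,0.66],[0,0,-105,0,0,0,0.66],[0,0,-140,0,0,0,0.66],[0,30,-150,0,0,0,0.66],[0,70,-150,0,0,0,0.66],[0,110,-150,0,0,0,0.66],[0,110,-150,0,0,0,0.66],[0,110,-150,0,0,0,0.66]]'
python3 - <<'E'
from station import bot
import cv2,numpy as np
w=bot.get_image("wrist")["pixels"];e=bot.get_image("scene")["pixels"]
cv2.imwrite("pics/end.png",np.hstack([cv2.resize(w,(400,300)),cv2.resize(e,(400,300))])[:,:,::-1])
E
```

```text
t: 8.85
position: [0.6048, 0.153, 0.2767]
tcp_rot: [-3.138, -0.144, 0.009]
force: [-0.1, 0.9, 0.9]
finger_gap: 0.657
```

View pics/end.png

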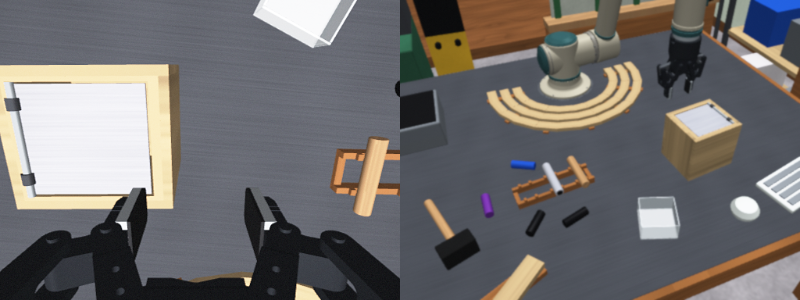

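The flap is shut and level in the slot at (85,140). The long dowel and the tube lie in the rack, the short dowel's place is empty, and the look-alikes haven't moved.

```bash
python3 -c "
from station import bot
print(bot.sign_off())"
```

```text
the job is handed in; nothing more can be done
None
```

The short dowel is in the scrap box and the flap has sprung shut. I lifted the dowel from its end place in the rack, pushed the flap down with the fingertips about 34 mm below the box top, and held it there. Then I parted the fingers, and the dowel rolled in. The move took about 9 s of the 42 s allowed.

- **Dowel:** with the flap still held open, the wrist camera showed it lying clear of the flap. Its apparent size put it at the depth of the box floor, against the wall at the free-edge side.
- **Flap and surroundings:** after I drew back, the flap looked level in its slot. The full-length dowel and the tube were still in the rack, and the look-alikes had not moved.
- **Robot:** it ended clear of everything, and the wrist force stayed under about 7 N at every reading.
- **Disagreement:** one move towards the box ended about 5 mm too far towards the hinge, and I corrected it before going down. No final check failed.

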